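# Pin the sample case shut

### The job

Swing both flaps of the small cardboard carton well open, outwards past upright, and take the orange-headed locking pin out of its foam insert, leaving the blue-capped tubes and everything else on the bench where they are. Close the blue lid of the sample case and push the pin down through the aligned holes of lid and case until its collar sits flat on the lid's tongue. A spring under the pin lifts it again when let go, so finish while still holding the pin firmly (about 12 N, never anywhere near 40 N) down against the lid: do not let go.

Things in the scene. Friction and masses are not known exactly. Their poses are not given: they have to be found in the camera images.
- carton: Fixed open-topped brown cardboard carton, 118 (x) by 148 (y) by 85 mm high, walls 4 mm, origin at the centre of its underside, z up. Inside, a white foam block whose top is 48 mm above the origin has three holes in a row along y (at -36, 0 and +36 mm): the pin stands in one, a blue-capped tube (16 mm wide, top 79 mm above the origin) in each of the others; which is where varies.
- flap_left (a joint): Cardboard flap hinged along the top of the carton's +y wall, rad: 0 lying flat over the carton, 1.57 upright, limit 2.6 (folded outwards and down). Starts half raised, at 0.8 to 1.1. It is 116 mm long, reaches 66 mm from its hinge, 3 mm thick, and stays where it is left (stiff crease, about 1 N to push). There is a gap of about 50 to 85 mm between the two raised edges.
- flap_left_hinge (a point): Middle of the left flap's hinge line: 73 mm along the carton's +y and 85 mm above its origin.
- flap_right (a joint): The same flap on the carton's -y wall; same values.
- flap_right_hinge (a point): Middle of the right flap's hinge line: 73 mm along the carton's -y and 85 mm above its origin.
- pin_mid (a point): Locking pin, its centre, half-way up; z points up the pin, towards its head. Total 82 mm, 35 to 70 g: steel shank 12 mm across and 42 mm long with a tapered foot, its lower end 41 mm below this point; then an orange collar 28 mm across and 6 mm thick (underside 1 mm, top 7 mm above this point); then an orange round knob to grip, 22 mm across and 34 mm high. It stands loosely upright in the foam, collar resting on the foam. Grip the knob from above, just over the collar.
- pin_seat (a point): Middle of the underside of the pin's collar, 1 mm above pin_mid; z up the pin.
- pin: The same locking pin; origin at the foot of the shank, z up the pin.
- case: Fixed clamshell sample case, white lower half 100 (x) by 160 (y) by 55 mm high with capped tubes lying in it, origin at the centre of its underside, z up. An upright white ear, 42 by 50 mm and as high as the lower half, stands out on its -x side with the pin hole in its top. The lid hinge runs along the top of the +x side.
- case_hole (a point): Mouth of the pin hole in the ear's top: 71 mm along the case's -x, 55 mm above its origin. 15 mm across, 40 mm deep, bevelled. Its x axis points from the tongue side towards the hinge side when the case is level, y along the hinge, z up. Inside, a sprung plunger meets the pin's foot 8 mm before the pin is home; it pushes back with 2 N, rising to 4 N when home.
- lid (a joint): Blue lid of the case, rad: 0 fully shut, grows as its -x edge rises; starts at 0.55 to 1.0, limit 1.3. Stiff hinge: stays where it is left; about 3 N down near its free edge moves it.
- lid_hinge (a point): Middle of the lid's hinge line, 50 mm along the case's +x and 55 mm above its origin; turns with the lid. In this frame (x from free edge to hinge, y along the hinge, z out of the lid) the lid's flat top is 18 mm up and reaches from x 0 to -100 mm, 160 mm wide; its tongue reaches on to -142 mm, 50 mm wide and 12 mm thick.
- lid_hole (a point): Centre of the hole (15 mm across, right through, bevelled) on the top face of the lid's tongue: 121 mm along -x and 12 mm up in the lid_hinge frame; z out of the lid. With the lid shut it lies right above case_hole, 67 mm above the case's origin.
- tube_a: Blue-capped sample tube standing in the carton's foam; origin at its foot. Leave it.
- tube_b: A second such tube. Leave it.
- tube_rack: White foam tray full of blue-capped tubes, 70 by 150 by 90 mm high, at the back between carton and case; origin at the centre of its underside. Bystander, leave it.
- label_roll: Flat white roll of labels lying on the bench, 70 mm across, 30 mm high; origin at the centre of its underside. Bystander, leave it.
- pen_cup: Green cup, 70 mm across, 90 mm high; origin at the centre of its underside. Bystander, leave it. (Farther out on the sides and back, more than 0.7 m from the robot base, stand fixed bottles and equipment up to 210 mm high.)
Things that resemble listed ones, but are neither listed nor needed, are in the scene too. Leave any green, purple or red look-alike of the carton alone.

How it is judged:
By the outcome, as a careful person would: the job done as asked, in the order asked, and still so for the second after the job is handed in, while the arm keeps its last pose, push and grip.
It also fails if it takes over 66 s, if anything falls off the work surface, if the arm or the gripper's body presses on something with over 40 N, if the wrist force passes 120 N, or if a joint passes its speed limit or range.

### The arm

A 6-joint arm with a two-finger parallel gripper is mounted at the origin on the work surface. World frame = base frame: x ahead of the robot, y to its left, z up, the work surface at z = 0. Lengths are in m, angles in rad, forces in N, time in s.
With the tool pointing down it reaches from about 0.375 to 0.975 m from the base axis. Payload 3.8 kg.
Tool frame: the origin (TCP) lies midway between the tips of the shut fingers; the grasp point (between the pads) lies 19 mm behind it; z points along the fingers, y is the line along which they close (so a half turn about z gives the same grasp; the last joint's range is limited). The gripper opens to 88 mm and grips with 3 to 60 N. Pads are 18 mm wide; open, the fingers measure 123 mm over their backs; the gripper's body (75 mm by 187 mm) begins 45 mm behind the grasp point.
Start: joints at [1.235, 0.264, 1.604, -0, 1.274, -0.037], TCP at [0.199, 0.645, 0.239] pointing down, gripper open.
Joint ranges: [-2.63, 2.63], [-0.94, 2.18], [0.31, 2.57], [-1.31, 4.45], [0, 2.66], [-2.55, 2.55]. Speed limits (rad/s): [2.57, 2.57, 3.14, 3.14, 3.14, 3.14].

### API

Orientations are given as a rotation vector (axis times angle).
In Python, from cell import manip, inverse_kinematics, cams, order gives the robot as it stands. Calls block until the motion is done:
- manip.move_pose(position, orientation): joint-space move of the TCP to a pose.
- manip.move_linear(position, rate=0.15, rot=None): straight line of the TCP; rot=None keeps the orientation; rate is the mean speed in m/s.
- manip.set_joints(angles): joint-space move.
- manip.set_gripper(opening, force=None): finger opening in m; force is the grip in N (None keeps the last); returns when the fingers have stopped.
- manip.dwell(seconds).
- inverse_kinematics(position, orientation): joint angles nearest the present ones, or None.
- manip.state(): the state.
- cams.capture(name): name is "side" or "top"; returns a dict with "image" (480x640x3 uint8, blue, green, red), "z_map" (480x640 float32, m along the optical axis (not along the pixel's ray), 0 where there is no reading), "intrinsics" (3x3 intrinsics, pixels), "k1" (the pictures are not rectified: a ray, as slopes to the right and down, at radius r is drawn at 1 + k1 r^2 times it, then the intrinsics apply), "position" and "orientation" of the camera in the world. Camera axes: x right, y down, z forward; pixel columns grow to the right and rows downward; lengths in m; the calibration is good to about 2 mm. A picture is of the moment at which its call begins.
A pose or a line that the arm cannot do raises manip.IKError and nothing moves.
- order.close_job(): hands the job in; it is judged then, once.
The state is a dict: "clock": time; "joint_pos": joint angles; "joint_velocities": joint speeds; "tau": joint torques, N m; "tool_pos": TCP position; "tcp_rot": TCP orientation; "contact_force": force on the tool from outside, world axes, zero at the start; "moment": the same for the moment, N m; "gripper_width": finger opening in m; "grasp_force": force on a finger pad.
Only numpy, scipy, OpenCV 4.12 (cv2) and the standard library are available. Lean on these libraries where they do the work, as an engineer would, in place of code of your own. Each camera call takes 0.05 s, during which the arm holds its last target. There are 200 camera calls.

## Working session

There is one attempt and no reset: what is moved stays moved. The work goes in short steps, each a Python script; the robot and the scene stay as the last script left them, time stands still between calls to the robot, and variables do not carry over. Pictures are saved under pics/ and viewed, at most 10 in all, crops included, and the job is handed in when it is done.

```bash
ls; mkdir -p pics; cat > h.py <<'E'
import numpy as np, cv2
from scipy.spatial.transform import Rotation as R
from cell import manip, inverse_kinematics, cams, order
def cap(n,save=None):
    c=cams.capture(n)
    if save: cv2.imwrite('pics/'+save,c['image'])
    return c
def cloud(c):
    K=np.array(c['intrinsics']);k1=c['k1'];h,w=c['z_map'].shape
    u,v=np.meshgrid(np.arange(w),np.arange(h))
    xd=(u-K[0,2])/K[0,0];yd=(v-K[1,2])/K[1,1]
    x,y=xd.copy(),yd.copy()
    for _ in range(10):
        s=1+k1*(x*x+y*y);x=xd/s;y=yd/s
    z=c['z_map'].astype(float)
    P=np.stack([x*z,y*z,z],-1)
    o=np.array(c['orientation'])
    M=R.from_rotvec(o).as_matrix() if o.size==3 else o
    P=P@M.T+np.array(c['position']);P[z<=0]=np.nan
    return P
E
python3 - <<'E'
from h import *
for n in ('side','top'):
    c=cap(n,n+'0.png');P=cloud(c);np.save(n+'0.npy',P)
    print(n,c['position'],c['orientation'],c['k1'],np.array(c['intrinsics']).tolist())
print(manip.state())
E
```

```text
pics
side [-0.27640922  1.08255583  0.99831484] [-0.89995889  2.3992062  -1.21368689] -0.1761361938729649 [[558.8477075541547, 0.0, 327.71205741842033], [0.0, 558.8477075541547, 241.01964950159382], [0.0, 0.0, 1.0]]
top [0.33812513 0.15001992 1.38761348] [-2.14766904  2.18856803 -0.14608919] -0.031554803162294996 [[547.4132775214258, 0.0, 318.6616729135106], [0.0, 547.4132775214258, 254.18508881844775], [0.0, 0.0, 1.0]]
{'clock': 0.1, 'joint_pos': array([ 1.23513528e+00,  2.64641152e-01,  1.60518411e+00, -1.85354417e-05,
        1.27370346e+00, -3.68879528e-02]), 'joint_velocities': array([-1.23424780e-03, -1.52713454e-03, -2.27969121e-03, -8.49591316e-05,
        3.13962385e-04,  1.31171495e-03]), 'tau': array([-2.03757900e-04, -5.03604841e+01, -3.58072579e+01,  7.30758137e-02,
        2.33185315e-02, -8.01989199e-05]), 'tool_pos': array([0.198481  , 0.64451289, 0.23756601]), 'tcp_rot': array([-4.67508636e-01, -3.10626588e+00,  2.99339723e-03]), 'contact_force': array([-0.376641  , -0.38322637,  0.77210193]), 'moment': array([-0.03036757,  0.0206376 , -0.03075518]), 'grasp_force': 0.0, 'gripper_width': 0.08827262377496425}
```

View pics/side0.png

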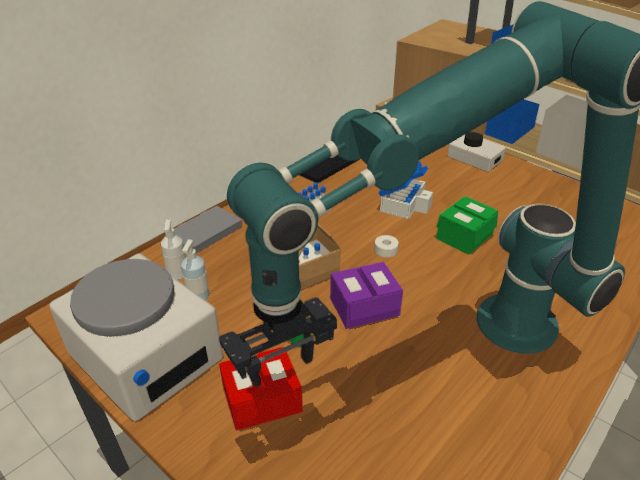

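View pics/top0.png

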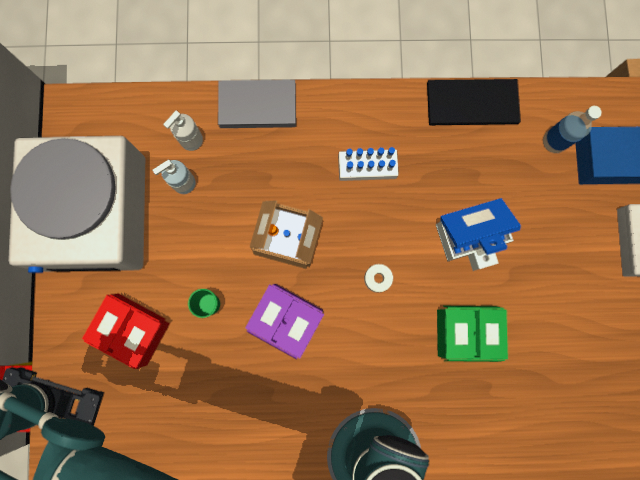

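The side view is mostly blocked by the arm. In the top view the carton is at about px (287,233), with the pin head orange at (272,230) and blue caps at (287,234) and (300,237). The case is at about (480,235), with its ear at (485,260).

```bash
python3 - <<'E'
from h import *
im=cv2.imread('pics/top0.png');P=np.load('top0.npy')
a=cv2.resize(im[190:280,240:335],None,fx=4.2,fy=4.2,interpolation=cv2.INTER_CUBIC)
b=cv2.resize(im[190:280,430:525],None,fx=4.2,fy=4.2,interpolation=cv2.INTER_CUBIC)
cv2.imwrite('pics/crop0.png',np.hstack([a,b]))
hsv=cv2.cvtColor(im,cv2.COLOR_BGR2HSV);H,S,V=hsv[...,0],hsv[...,1],hsv[...,2]
box=np.zeros(H.shape,bool);box[190:280,240:335]=1
def rep(n,m):
    q=P[m];q=q[~np.isnan(q[:,0])]
    print(n,len(q),np.round(np.median(q,0),4),np.round(q.min(0),4),np.round(q.max(0),4))
    return q
Z=P[...,2]
rep('orange',box&(H<13)&(S>190)&(V>140)&(Z>.05))
bl=box&(H>95)&(H<125)&(S>130)
n,l,s,c=cv2.connectedComponentsWithStats(bl.astype(np.uint8))
for i in range(1,n):
    if s[i,4]>5: print(c[i]);rep('blue',l==i)
q=rep('foam',box&(Z>.043)&(Z<.053))
q=rep('carton rim',box&(Z>.078)&(Z<.088)); print(cv2.minAreaRect((q[:,:2]*1000).astype(np.float32)))
q=rep('carton>30',box&(Z>.03)); print(cv2.minAreaRect((q[:,:2]*1000).astype(np.float32)))
box2=np.zeros(H.shape,bool);box2[190:280,430:525]=1
q=rep('lid blue',box2&(H>95)&(H<125)&(S>130)&(Z>.06))
cen=q.mean(0);u,sv,vt=np.linalg.svd(q-cen);print('lid plane',vt[2]*np.sign(vt[2,2]),sv/np.sqrt(len(q)))
m=box2&(S<70)&(V>120)&(Z>.045)&(Z<.06);q=rep('white top',m);print(cv2.minAreaRect((q[:,:2]*1000).astype(np.float32)))
q=rep('case all>.02',box2&(Z>.02));print(cv2.minAreaRect((q[:,:2]*1000).astype(np.float32)))
for nm,sl in (('roll',np.s_[262:294,362:396]),('cup',np.s_[285:320,185:222]),('rack',np.s_[140:182,335:402]),('purple',np.s_[280:362,243:328])):
    b=np.zeros(H.shape,bool);b[sl]=1;rep(nm,b&(Z>.02))
b=(Z<.01)&(Z>-.02);print('table z',np.median(Z[b]))
E
```

```text
return _methods._mean(a, axis=axis, dtype=dtype,
  ret = um.true_divide(
Traceback (most recent call last):
ValueError: zero-size array to reduction operation minimum which has no identity
```

View pics/crop0.png

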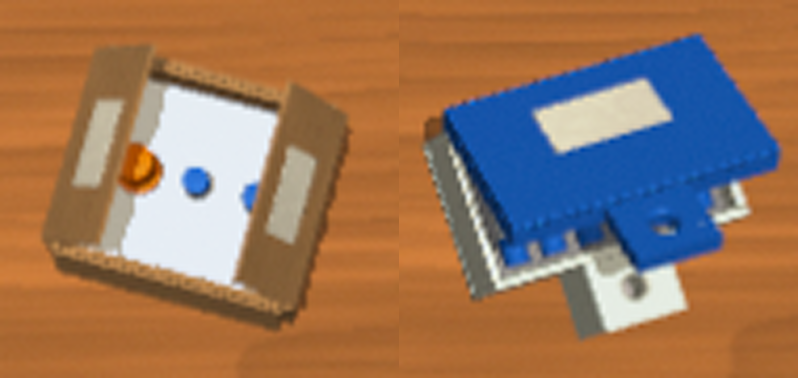

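The crop shows the pin in the carton's +y hole, next to the left flap's edge, with tubes in the middle and -y holes. The case's ear hole (crop px 634,287) and tongue hole (664,225) are both visible. The orange mask came up empty, so I'll loosen it.

```bash
cat > m.py <<'E'
from h import *
im=cv2.imread('pics/top0.png');P=np.load('top0.npy');Z=P[...,2]
hsv=cv2.cvtColor(im,cv2.COLOR_BGR2HSV).astype(int);H,S,V=hsv[...,0],hsv[...,1],hsv[...,2]
def mk(r0,r1,c0,c1):
    b=np.zeros(H.shape,bool);b[r0:r1,c0:c1]=1;return b
def rep(n,m,rect=False):
    q=P[m];q=q[~np.isnan(q[:,0])]
    if len(q)<3: print(n,'few',m.sum());return q
    print(n,len(q),np.round(np.median(q,0),4),np.round(q.min(0),4),np.round(q.max(0),4))
    if rect: print('   rect',cv2.minAreaRect((q[:,:2]*1000).astype(np.float32)))
    return q
b1=mk(190,280,240,335);b2=mk(190,280,430,525)
print('nan frac',np.isnan(Z[b1]).mean(),np.isnan(Z[b2]).mean(),'table',np.nanmedian(Z[300:340,380:420]))
print(hsv[230,272],hsv[232,274],Z[226:236,268:278].round(3))
rep('orange',b1&(H<16)&(S>215)&(V>150)&mk(220,242,264,282))
bl=b1&(H>95)&(H<125)&(S>130)
n,l,s,c=cv2.connectedComponentsWithStats(bl.astype(np.uint8))
for i in range(1,n):
    if s[i,4]>5: print(c[i]);rep('blue',l==i)
rep('foam',b1&(Z>.043)&(Z<.053)&(S<60),1)
rep('rim',b1&(Z>.080)&(Z<.090),1)
rep('carton>30',b1&(Z>.03),1)
q=rep('flapL tip',b1&(Z>.125)&(P[...,1]>.24)); q=rep('flapR',b1&(Z>.1)&(P[...,1]<.24))
q=rep('lid',b2&(H>95)&(H<125)&(S>130)&(Z>.075))
for k in range(4):
    cen=q.mean(0);u,sv,vt=np.linalg.svd(q-cen,full_matrices=False);q=q[np.abs((q-cen)@vt[2])<.006]
print('plane',len(q),cen,vt[2]*np.sign(vt[2,2]),sv/np.sqrt(len(q)))
rep('white top',b2&(S<70)&(V>120)&(Z>.048)&(Z<.062),1)
rep('case>.02',b2&(Z>.02),1)
for nm,sl in (('roll',(262,294,362,396)),('cup',(285,320,185,222)),('rack',(140,182,335,402)),('purple',(280,362,243,328))): rep(nm,mk(*sl)&(Z>.02))
for nm,(x,y) in {'earhole':(430+(634-399)/4.2,190+287/4.2),'tonguehole':(430+(664-399)/4.2,190+225/4.2)}.items():
    r,cc=int(round(y)),int(round(x)); print(nm,r,cc,Z[r-3:r+4,cc-3:cc+4].round(3).tolist(),P[r,cc])
E
python3 m.py
```

```text
nan frac 0.004678362573099415 0.0032748538011695906 table 0.0006834016794960984
[ 17 231 227] [ 14 255 115] [[0.14  0.141 0.089 0.086 0.089 0.087 0.091 0.084 0.048 0.048]
 [0.141 0.14  0.091 0.085 0.086 0.087 0.09  0.09  0.053 0.049]
 [0.143 0.142 0.091 0.09  0.087 0.085 0.089 0.088 0.079 0.053]
 [0.141 0.089 0.092 0.089 0.09  0.089 0.087 0.088 0.077 0.059]
 [0.14  0.088 0.095 0.087 0.089 0.089 0.09  0.093 0.079 0.059]
 [0.137 0.087 0.089 0.088 0.086 0.087 0.088 0.084 0.071 0.052]
 [0.053 0.087 0.087 0.084 0.089 0.087 0.08  0.078 0.064 0.06 ]
 [0.055 0.064 0.076 0.075 0.08  0.08  0.076 0.06  0.062 0.051]
 [0.047 0.054 0.056 0.062 0.063 0.065 0.06  0.056 0.048 0.047]
 [0.047 0.05  0.057 0.05  0.049 0.053 0.055 0.053 0.049 0.053]]
orange 33 [0.5571 0.2401 0.0869] [0.5465 0.2276 0.0519] [0.5656 0.2469 0.0947]
[286.36666667 232.63333333]
blue 30 [0.5466 0.2046 0.079 ] [0.5409 0.1973 0.0751] [0.5541 0.2098 0.0852]
[299. 236.]
blue 12 [0.5386 0.1734 0.0786] [0.5306 0.1709 0.0758] [0.5435 0.176  0.0839]
foam 1121 [0.5482 0.2081 0.0484] [0.4881 0.1584 0.0432] [0.612 0.261 0.053]
   rect ((55
[... 1681 characters left out ...]
 0.06], [0.034, 0.03, 0.03, nan, 0.042, 0.054, 0.055], [0.034, 0.032, 0.031, 0.04, 0.047, 0.047, 0.053], [0.05, 0.036, 0.031, 0.032, 0.039, 0.049, 0.051], [0.055, 0.036, 0.037, 0.037, 0.043, 0.059, 0.051], [0.055, 0.057, 0.053, 0.043, 0.051, 0.055, 0.053]] [ 0.48075242 -0.29153598  0.03959577]
tonguehole 244 493 [[0.133, 0.13, 0.131, 0.125, 0.127, 0.125, 0.129], [0.128, 0.122, 0.123, 0.126, nan, 0.131, 0.13], [0.119, 0.124, 0.124, 0.123, 0.124, 0.126, 0.134], [0.134, 0.037, 0.033, 0.035, 0.04, 0.121, 0.13], [0.129, 0.134, 0.055, 0.056, 0.055, 0.142, 0.14], [0.137, 0.14, 0.142, 0.138, 0.139, 0.143, 0.141], [0.14, 0.135, 0.141, 0.136, 0.139, 0.146, 0.143]] [ 0.51629482 -0.31279257  0.03509981]
```

```bash
cat >> h.py <<'E'
def down(a):
    "rotvec, tool z down, tool y along yaw a (half-turn option with the smaller last joint chosen by caller)"
    y=np.array([np.cos(a),np.sin(a),0]);z=np.array([0,0,-1.]);return R.from_matrix(np.c_[np.cross(y,z),y,z]).as_rotvec()
def ray_at(c,u,v,z):
    K=np.array(c['intrinsics']);d=cv2.undistortPoints(np.array([[[u,v]]],float),K,np.array([c['k1'],0,0,0,0]))[0,0]
    M=R.from_rotvec(c['orientation']).as_matrix();r=M@[d[0],d[1],1];p=np.array(c['position']);return p+r*(z-p[2])/r[2]
CA=-16.1*np.pi/180
def carton(x,y,z): # carton frame -> world
    c,s=np.cos(CA),np.sin(CA);return np.array([.5468+c*x-s*y,.2048+s*x+c*y,z])
def F(): 
    s=manip.state();print('t',round(s['clock'],2),'tcp',s['tool_pos'].round(4),'F',s['contact_force'].round(1),'w',round(s['gripper_width'],4),'g',round(s['grasp_force'],1))
E
cat > fit.py <<'E'
import sys;sys.argv=['x']
exec(open('m.py').read().split("print('nan")[0])
q=P[b2&(H>95)&(H<125)&(S>130)&(Z>.075)];n=np.array([.508,.145,.849]);n/=np.linalg.norm(n)
q=q[abs((q-[.5492,-.264,.1096])@n)<.006]
cx=np.array([n[0],n[1],0]);yaw=np.arctan2(n[1],n[0]);cx/=np.linalg.norm(cx);cy=np.array([-cx[1],cx[0],0]);ex=np.cross(cy,n)
a=q@ex;b=q@cy;d=np.median(q@n)
print('yaw',yaw,'th',np.arccos(n[2]))
wide=a[abs(b-np.median(b))>.035]
print('ex',np.percentile(wide,[.3,1,99,99.7]),'b',np.percentile(b,[.3,1,99,99.7]))
xm=(np.percentile(wide,1)+np.percentile(wide,99))/2;ym=(np.percentile(b,1)+np.percentile(b,99))/2
hinge=(xm+.05)*ex+ym*cy+(d-.018)*n;print('hinge',hinge)
print('case hole pred',hinge-.121*cx,' lidhole pred',hinge-.121*ex+.012*n)
K=dict(intrinsics=[[547.4132775214258,0,318.6616729135106],[0,547.4132775214258,254.18508881844775],[0,0,1]],k1=-.0315548,position=[0.33812513,0.15001992,1.38761348],orientation=[-2.14766904,2.18856803,-0.14608919])
g=im[...,1].astype(float)
def dark(r,c,z,w=4):
    p=g[r-w:r+w+1,c-w:c+w+1];t=np.percentile(p,70);m=np.clip(t-p-.35*(t-p.min()),0,None)
    v,u=np.mgrid[r-w:r+w+1,c-w:c+w+1];print((m*u).sum()/m.sum(),(m*v).sum()/m.sum(),ray_at(K,(m*u).sum()/m.sum(),(m*v).sum()/m.sum(),z))
dark(258,486,.055)
w=P[b2&(S<70)&(V>110)&(Z>.048)&(Z<.062)]@np.c_[cx,cy]
print('ear: minx',np.percentile(w[:,0],[.5,1,2])); e=w[w[:,0]<np.percentile(w[:,0],1)+.03];print('ear y',np.percentile(e[:,1],[1,5,95,99]));print('hinge in cx,cy',hinge@cx,hinge@cy)
E
python3 fit.py
python3 - <<'E'
from h import *
for a in (CA,CA+np.pi): print(inverse_kinematics(carton(0,0,.118),down(a)),inverse_kinematics([.48,-.29,.12],down(a)))
E
```

```text
yaw 0.2780396486105547 th 0.556618066328033
ex [0.29674861 0.29745868 0.39138898 0.39292511] b [-0.4850957  -0.48355498 -0.32691928 -0.32595304]
hinge [ 0.59374449 -0.25194737  0.0598485 ]
case hole pred [ 0.47739145 -0.28515837  0.0598485 ]  lidhole pred [ 0.50105166 -0.27840497  0.13396351]
486.21675444371294 257.08739302172484 [ 0.48137825 -0.2871581   0.055     ]
ear: minx [0.36230421 0.36254499 0.363215  ]
ear y [-0.43209407 -0.42936929 -0.38234717 -0.38058589]
hinge in cx,cy 0.5017896611993979 -0.40523712851342186
[0.31571218 0.19744702 1.92011392 0.         1.02403172 0.59671019] [-0.58789282  0.15390577  1.96758587  0.          1.02010101 -0.30689481]
[ 0.31571218  0.19744702  1.92011392  0.          1.02403172 -2.54488247] None
```

```bash
python3 - <<'E'
from h import *
o=down(CA)
manip.set_gripper(0.0,40)
manip.move_pose(carton(0,0,.24),o);F()
manip.move_linear(carton(0,0,.118),.2);F()
for y in (.06,.1): manip.move_linear(carton(0,y,.118),.12);F()
for y in (-.06,-.1): manip.move_linear(carton(0,y,.118),.15);F()
manip.move_linear(carton(0,.0,.16),.2)
manip.move_linear(carton(0,.03,.25),.2);F()
c=cap('top','top1.png');s=cap('side','side1.png');np.save('top1.npy',cloud(c))
im=np.hstack([cv2.resize(c['image'][180:300,220:345],None,fx=3.2,fy=3.2),cv2.resize(s['image'][180:300,260:385],None,fx=3.2,fy=3.2)])
cv2.imwrite('pics/c1.png',im)
E
```

```text
t 3.42 tcp [0.5466 0.2057 0.24  ] F [ 0.2  0.1 -1.1] w 0.0005 g 0.0
t 4.18 tcp [0.5475 0.2054 0.1189] F [-0.6 -0.4  0.3] w 0.0006 g 0.0
t 4.83 tcp [0.5632 0.2628 0.1179] F [-0.8 -0.2  0.2] w 0.0002 g 0.0
t 5.32 tcp [0.5744 0.3009 0.1179] F [-0.  -0.9 -0.3] w 0.0005 g 0.0
t 6.53 tcp [0.5305 0.1476 0.1181] F [ 0.4 -0.   0.2] w 0.0005 g 0.0
t 6.95 tcp [0.5192 0.1089 0.118 ] F [-0.6  0.8  1.1] w 0.0002 g 0.0
t 8.27 tcp [0.5544 0.2326 0.2488] F [-1.  -0.6  0.6] w 0.0006 g 0.0
```

View pics/c1.png

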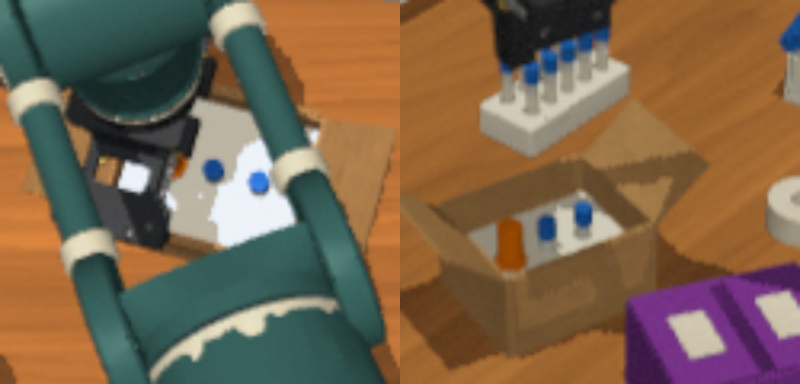

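Both flaps are folded well outwards. The side view shows the pin at crop px (511,243), clear of both flaps. Next I'll locate it from the side image and grasp it.

```bash
python3 - <<'E'
from h import *
s=cap('side');im=s['image'];hsv=cv2.cvtColor(im,cv2.COLOR_BGR2HSV).astype(int)
P=cloud(s);m=np.zeros(im.shape[:2],bool);m[235:275,280:310]=1
m&=(hsv[...,0]<16)&(hsv[...,1]>215)&(hsv[...,2]>120)&(P[...,2]>.056)
q=P[m];print(len(q),np.median(q,0),q.min(0),q.max(0))
v,u=np.nonzero(m);p=ray_at(s,u.mean(),v.mean(),np.median(q[:,2]));print('ray',p,'surf->axis',q.mean(0))
# axis: surface centroid + ~8.6mm horizontally away from camera
d=(np.median(q,0)-s['position'])[:2];d/=np.linalg.norm(d);est=np.median(q,0)[:2]+d*.0093
print('est',est,'prior',carton(0,.036,0))
E
```

```text
93 [0.55285532 0.24455928 0.07684846] [0.54432643 0.22999324 0.05618669] [0.5675157  0.25314312 0.09205469]
ray [0.55342724 0.24519137 0.07684846] surf->axis [0.55432801 0.24428333 0.07581835]
est [0.55939689 0.23794883] prior [0.55678333 0.23938805 0.        ]
```

```bash
python3 - <<'E'
from h import *
o=down(CA);x,y=.5578,.2390
manip.set_gripper(.05,40)
manip.move_pose([x,y,.2],o)
manip.move_linear([x,y,.1],.2);manip.move_linear([x,y,.057],.06);F()
manip.set_gripper(0.0,40);F()
manip.move_linear([x,y,.105],.08);F()
manip.move_linear([x,y,.26],.2);F()
s=cap('side','side2.png');cv2.imwrite('pics/c2.png',cv2.resize(s['image'][130:290,220:420],None,fx=4,fy=3.75))
E
```

```text
t 11.1 tcp [0.558  0.2391 0.0571] F [-0.5  0.4  0.7] w 0.0497 g 0.0
t 11.65 tcp [0.558  0.2391 0.0573] F [-1.  -0.9  1.9] w 0.0206 g 40.0
t 12.4 tcp [0.5576 0.2389 0.105 ] F [-0.   0.3 -0.6] w 0.0209 g 40.0
t 13.32 tcp [0.5569 0.2386 0.2582] F [-0.1 -0.8 -1.1] w 0.0211 g 40.0
```

View pics/c2.png

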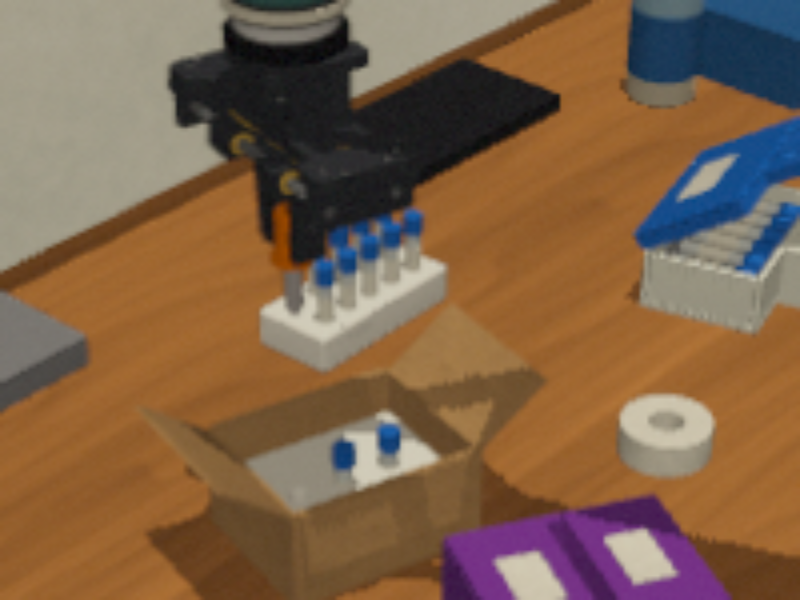

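The pin is held upright under the fingers (crop px 290,250), the foam hole is empty, and the tubes and flaps haven't moved. Next I'll close the lid by pressing near its free edge with the pin's foot, following the lid's arc.

```bash
cat >> h.py <<'E'
YAW=.278;cx=np.array([np.cos(YAW),np.sin(YAW),0]);cy=np.array([-cx[1],cx[0],0])
HOLE=np.array([.4797,-.2855,.055]);HINGE=HOLE+.121*cx;FOOT=.051
def lidpt(th,s=.086,y=0.): # TCP so that the foot touches lid top at s
    return HINGE-cx*(s*np.cos(th)-.018*np.sin(th))+cy*y+np.array([0,0,s*np.sin(th)+.018*np.cos(th)+FOOT])
E
python3 - <<'E'
from h import *
o=down(CA)
manip.move_pose(lidpt(.75)+[0,0,.05],o);F()
manip.move_linear(lidpt(.66),.15);F()
for th in np.arange(.56,-.001,-.08): manip.move_linear(lidpt(max(th,0)),.06);F()
for k in range(6):
    if manip.state()['contact_force'][2]>8: break
    manip.move_linear(lidpt(0)-[0,0,.001*(k+1)],.02);F()
t=lidpt(0);manip.move_linear(t+[0,0,.08],.15)
p=t-.12*cx+[0,0,.1];manip.move_linear(p,.2);F()
c=cap('top','top3.png');s=cap('side','side3.png');np.save('top3.npy',cloud(c));np.save('side3.npy',cloud(s))
E
python3 - <<'E'
import cv2,numpy as np
a=cv2.imread('pics/top3.png');b=cv2.imread('pics/side3.png')
cv2.imwrite('pics/c3.png',np.hstack([cv2.resize(a[180:290,425:535],(400,400)),cv2.resize(b[120:260,340:480],(400,400))]))
E
```

```text
t 15.22 tcp [ 0.5478 -0.2653  0.2279] F [-0.4 -0.2 -1. ] w 0.0206 g 40.0
t 15.73 tcp [ 0.5416 -0.2674  0.173 ] F [-0.1 -0.2 -0.7] w 0.0209 g 40.0
t 16.03 tcp [ 0.5354 -0.27    0.1677] F [ 0.6  0.2 -0.4] w 0.0207 g 40.0
t 16.3 tcp [ 0.5302 -0.271   0.1615] F [ 0.4  0.  -1.2] w 0.0212 g 40.0
t 16.57 tcp [ 0.5259 -0.272   0.1553] F [ 0.3 -0.6 -0.4] w 0.0208 g 40.0
t 16.83 tcp [ 0.5223 -0.273   0.1494] F [-0.4  0.  -1.3] w 0.0211 g 40.0
t 17.1 tcp [ 0.5192 -0.2739  0.1432] F [-0.8  0.2 -0.8] w 0.0211 g 40.0
t 17.37 tcp [ 0.5166 -0.2747  0.1368] F [-0.6 -0.1 -0.6] w 0.021 g 40.0
t 17.63 tcp [ 0.5145 -0.2753  0.1301] F [-0.3  0.9 -0.8] w 0.0213 g 40.0
t 17.9 tcp [ 0.5139 -0.2762  0.1242] F [1.6 0.5 1.8] w 0.0208 g 40.0
t 18.15 tcp [ 0.514  -0.2763  0.1241] F [ 1.2 -0.5  4.8] w 0.0207 g 40.0
t 18.4 tcp [ 0.5142 -0.2765  0.1239] F [-1.1  0.5  8.9] w 0.021 g 40.0
t 19.86 tcp [ 0.3982 -0.3087  0.2236] F [ 0.6 -0.2 -1. ] w 0.0206 g 40.0
```

View pics/c3.png

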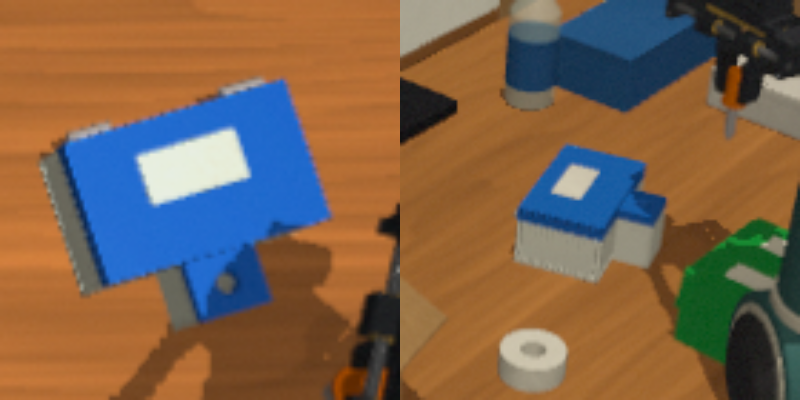

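The lid is shut flat, with the tongue on the ear and the hole dark at top-crop px (227,283). The pin still hangs straight in the side crop at about (732,100). Next I'll measure the hole and the pin axis.

```bash
cat > f2.py <<'E'
from h import *
c=cams.capture('top');s=cams.capture('side')
P=cloud(c);im=c['image'];hsv=cv2.cvtColor(im,cv2.COLOR_BGR2HSV).astype(int);Z=P[...,2]
m=np.zeros(Z.shape,bool);m[185:290,430:518]=1
m&=(hsv[...,0]>95)&(hsv[...,0]<125)&(hsv[...,1]>130)
q=P[m&(Z>.06)&(Z<.085)];A=np.c_[q[:,:2],np.ones(len(q))];print('lid plane',np.linalg.lstsq(A,q[:,2],rcond=None)[0])
# lid top outline at .073 with pixel rays; region wide part
v,u=np.nonzero(m);w=np.array([ray_at(c,a,b,.073)[:2] for a,b in zip(u,v)])
best=None
from scipy.optimize import minimize
def cost(p):
    X=np.array([np.cos(p[2]),np.sin(p[2])]);Y=np.array([-X[1],X[0]]);d=w-p[:2];a=d@X;b=d@Y   # p=hole
    t=(a>.021)&(a<.121)&(abs(b)<.08); g=(a<=.021)&(a>-.021)&(abs(b)<.025)
    return -(t|g).sum()
best=min((minimize(cost,np.array([.4797+i,-.2855+j,.278]),method='Nelder-Mead',options=dict(initial_simplex=np.array([[.4797+i,-.2855+j,.278],[.4857+i,-.2855+j,.278],[.4797+i,-.2795+j,.278],[.4797+i,-.2855+j,.32]]))) for i in(-.003,0,.003) for j in (-.003,0,.003)),key=lambda r:r.fun)
print('outline hole,yaw',best.x,best.fun,len(w))
g=im.astype(float).max(2)
r0,c0,k=258,487,4
p=g[r0-k:r0+k+1,c0-k:c0+k+1];print(p.astype(int))
# pin in side view
Q=cloud(s);h2=cv2.cvtColor(s['image'],cv2.COLOR_BGR2HSV).astype(int)
t=manip.state()['tool_pos'];print('tcp',t)
near=(np.hypot(Q[...,0]-t[0],Q[...,1]-t[1])<.025)
dd=np.array([t[0],t[1]])-s['position'][:2];dd/=np.linalg.norm(dd);pe=np.array([-dd[1],dd[0]])
for lo,hi in ((-.05,-.035),(-.035,-.02),(-.02,-.01),(-.009,-.003),(0,.02)):
    z=Q[...,2]-t[2];k=near&(z>lo)&(z<hi);q=Q[k]
    if len(q)>2: print(lo,len(q),'rel',(np.median(q,0)-t).round(4),'lateral',((q[:,:2]-t[:2])@pe).mean().round(4),'along',np.median((q[:,:2]-t[:2])@dd).round(4),'hue',np.median(h2[k],0))
print('dd',dd)
E
python3 f2.py
```

```text
lid plane [0.03407336 0.00441408 0.05560835]
outline hole,yaw [ 0.47893323 -0.2831742   0.27349041] -2468.0 2516
[[208 203 191 151 107 108 118 125 128]
 [206 190 143  96  85  87  98 118 126]
 [198 159  95 100  98  90  88 103 123]
 [189 121 101  99  98  91  89  91 118]
 [171 113  97  97  96  86  83  94 118]
 [127 120 105  89  92  82  88 105 123]
 [130 128 118 102  94 100 108 121 127]
 [130 130 130 124 119 119 125 130 130]
 [131 131 130 129 129 129 130 130 129]]
tcp [ 0.39875283 -0.30850028  0.22364933]
-0.05 12 rel [-0.0006  0.0017 -0.0416] lateral -0.0003 along -0.0018 hue [ 14.   40.5 110. ]
-0.035 14 rel [-0.0008  0.0046 -0.0265] lateral 0.0014 along -0.0047 hue [ 14.  35. 107.]
-0.02 5 rel [-0.0031  0.0066 -0.0162] lateral 0.0004 along -0.0073 hue [ 15.  35. 110.]
-0.009 14 rel [-0.003   0.0093 -0.0053] lateral 0.0015 along -0.0093 hue [ 14. 228. 136.]
0 77 rel [-0.002   0.0093  0.0107] lateral 0.0024 along -0.0103 hue [ 14. 117.  56.]
dd [ 0.43664556 -0.89963362]
```

```bash
python3 - <<'E'
from h import *
c=cams.capture('top');print('hole px',ray_at(c,487.3,257.3,.067), 'sens',ray_at(c,488.3,258.3,.067))
L=[cams.capture('side') for _ in range(10)];s=L[0]
s['z_map']=np.mean([l['z_map'] for l in L],0);print('noise',np.std([l['z_map'][150:160,440:450] for l in L],0).mean())
Q=cloud(s);h2=cv2.cvtColor(s['image'],cv2.COLOR_BGR2HSV).astype(int)
t=manip.state()['tool_pos'];dd=t[:2]-s['position'][:2];dd/=np.linalg.norm(dd);pe=np.array([-dd[1],dd[0]])
k=(np.hypot(Q[...,0]-t[0],Q[...,1]-t[1])<.025)&(Q[...,2]-t[2]<-.005)&(Q[...,2]-t[2]>-.06)
v,u=np.nonzero(k)
for r in np.unique(v):
    q=Q[r,u[v==r]];d=q[:,:2]-t[:2];print(r,u[v==r].min(),u[v==r].max(),'z',np.median(q[:,2]-t[2]).round(3),'lat',(d@pe).round(3),'al',(d@dd).round(3),h2[r,u[v==r],1])
cv2.imwrite('pics/c4.png',cv2.resize(s['image'][120:190,420:500],(800,600),interpolation=cv2.INTER_CUBIC))
E
```

```text
hole px [ 0.47951653 -0.28587138  0.067     ] sens [ 0.47701148 -0.28820617  0.067     ]
noise 0.005125278
156 453 453 z -0.007 lat [0.012] al [-0.006] [178]
157 454 460 z -0.007 lat [ 0.008  0.005  0.002 -0.001 -0.004 -0.01 ] al [-0.01  -0.013 -0.013 -0.012 -0.009 -0.004] [143 201 228 243 208 144]
158 455 458 z -0.01 lat [ 0.005  0.002 -0.001 -0.004] al [-0.004 -0.012 -0.012 -0.01 ] [ 93 118 133 114]
159 455 457 z -0.016 lat [ 0.004  0.001 -0.002] al [-0.007 -0.008 -0.005] [33 31 31]
160 455 457 z -0.02 lat [ 0.004  0.001 -0.002] al [-0.002 -0.005 -0.003] [35 30 56]
161 455 457 z -0.024 lat [ 0.003  0.    -0.003] al [-0.005 -0.006 -0.003] [31 28 88]
162 455 456 z -0.026 lat [0.003 0.   ] al [-0.006 -0.006] [33 33]
163 454 456 z -0.03 lat [ 0.006  0.003 -0.   ] al [-0.002 -0.005 -0.005] [51 32 31]
164 454 456 z -0.033 lat [ 0.005  0.002 -0.001] al [-0.004 -0.007 -0.006] [34 26 44]
165 454 457 z -0.038 lat [ 0.005  0.002 -0.001 -0.004] al [-0.002 -0.004 -0.005 -0.003] [ 35  33  55 135]
166 454 457 z -0.042 lat [ 0.004  0.001 -0.002 -0.005] al [-0.001 -0.001 -0.004 -0.002] [ 32  33  71 149]
167 455 456 z -0.046 lat [ 0.001 -0.002] al [-0.002  0.   ] [ 46 111]
```

View pics/c4.png

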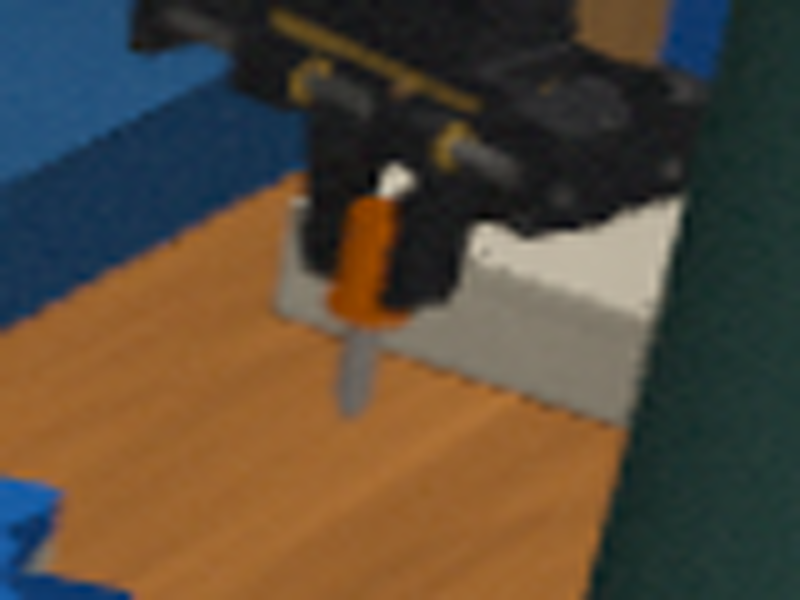

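The pin hangs straight in the grip (crop px 355,370), with its axis within about 1 mm of the TCP. I'll insert it with force checks.

```bash
python3 - <<'E'
from h import *
o=down(CA);h=np.array([.4790,-.2850])
manip.move_linear([*h,.16],.2);manip.move_linear([*h,.121],.1);F()
z=.121
while z>.086:
    z-=.0025;manip.move_linear([*h,z],.03)
    f=manip.state()['contact_force']
    if f[2]>6: print('blocked');break
    if int(round(z*1e4))%50<26: F()
F()
E
```

```text
t 21.83 tcp [ 0.4787 -0.2852  0.1211] F [-0.8  0.  -0.1] w 0.0208 g 40.0
t 22.33 tcp [ 0.4789 -0.2849  0.1159] F [-0.5  0.3 -0. ] w 0.0208 g 40.0
t 22.83 tcp [ 0.4788 -0.2849  0.1107] F [-0.1 -0.2  0.3] w 0.021 g 40.0
t 23.33 tcp [ 0.4788 -0.2849  0.1057] F [ 0.5  0.4 -0.3] w 0.0207 g 40.0
t 23.83 tcp [ 0.4788 -0.2849  0.1007] F [-0.2  0.5 -0.4] w 0.0208 g 40.0
t 24.33 tcp [ 0.4789 -0.2849  0.0958] F [ 0.4 -0.8  0.1] w 0.0206 g 40.0
t 24.83 tcp [ 0.4788 -0.2849  0.0907] F [ 0.   0.  -1.4] w 0.0211 g 40.0
t 25.33 tcp [ 0.4788 -0.2849  0.0857] F [-0.8  1.3 -0.6] w 0.0213 g 40.0
t 25.33 tcp [ 0.4788 -0.2849  0.0857] F [-0.8  1.3 -0.6] w 0.0213 g 40.0
```

```bash
python3 - <<'E'
from h import *
h=np.array([.4790,-.2850]);manip.set_gripper(0,50)
def fz(): return np.mean([(manip.dwell(.02),manip.state()['contact_force'][2])[1] for _ in range(8)])
z=.0855
while z>.066:
    z-=.001 if z>.078 else .0005
    manip.move_linear([*h,z],.02);f=fz()
    print(round(z,4),round(f,1),manip.state()['tool_pos'][2].round(4))
    if f>12.3: break
manip.dwell(.5);print(fz());F()
c=cap('side');cv2.imwrite('pics/c5.png',cv2.resize(c['image'][160:240,380:480],(750,600),interpolation=cv2.INTER_CUBIC))
E
```

```text
0.0845 -0.3 0.0845
0.0835 1.3 0.0837
0.0825 1.8 0.0826
0.0815 2.1 0.0816
0.0805 2.2 0.0806
0.0795 2.4 0.0795
0.0785 2.9 0.0785
0.0775 3.0 0.0775
0.077 3.2 0.077
0.0765 3.1 0.0765
0.076 5.3 0.0762
0.0755 7.9 0.0762
0.075 10.5 0.0761
0.0745 13.5 0.0761
13.68787004276738
t 31.55 tcp [ 0.4791 -0.2851  0.0761] F [-3.2  1.7 13.1] w 0.0209 g 50.0
```

View pics/c5.png

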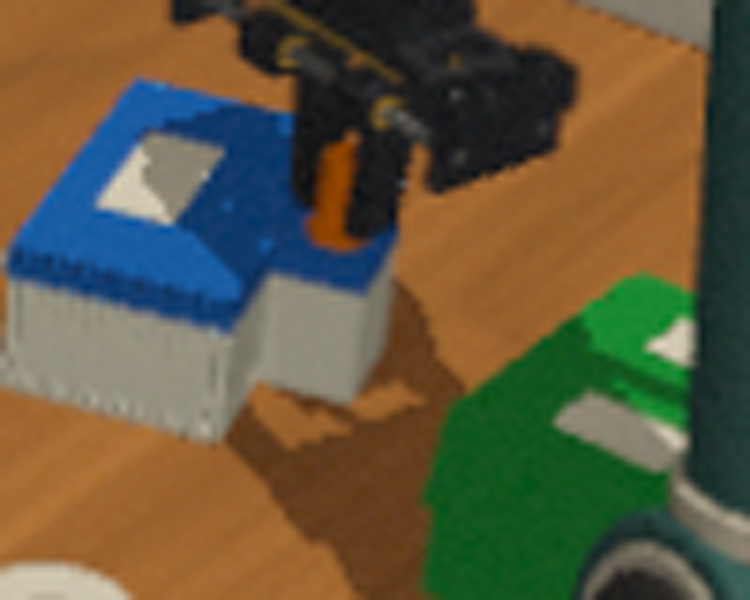

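The collar sits flat on the tongue (crop px 340,240). The plunger engaged 8 mm before home, and the push is holding steady at about 13.5 N. Handing in now.

```bash
python3 -c "
from h import *
print(order.close_job());F()"
```

```text
the job is handed in; nothing more can be done
None
the job is handed in; nothing more can be done
```

I handed the job in at about 32 s on the robot clock: both flaps are folded well outwards, the lid is shut, and the pin is held home with its collar flat on the tongue at about 13.5 N; the tubes and other items looked undisturbed in the pictures taken along the way.

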